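Draw the die slide out of the insole press

ROBOT

A 7-joint arm with a two-finger parallel gripper is mounted at the origin on the work surface. World frame = base frame: x ahead of the robot, y to its left, z up, the work surface at z = 0. Lengths are in m, angles in rad, forces in N, time in s.
With the tool pointing down it reaches from about 0.4 to 0.85 m from the base axis. Payload 10.4 kg.
Tool frame: the origin (TCP) lies midway between the tips of the shut fingers; the grasp point (between the pads) lies 19 mm behind it; z points along the fingers, y is the line along which they close (so a half turn about z gives the same grasp; the last joint's range is limited). The gripper opens to 87 mm and grips with 3 to 60 N. Pads are 19 mm wide; open, the fingers measure 117 mm over their backs; the gripper's body (75 mm by 190 mm) begins 51 mm behind the grasp point.
Start: joints at [1.104, 0.332, -0.065, 1.46, 0.022, 1.35, -0.088], TCP at [0.268, -0.564, 0.223] pointing down, gripper open.
Joint ranges: [-2.6, 2.6], [-0.5, 2.12], [-1.47, 1.34], [0.16, 2.42], [-1.27, 4.41], [0.06, 2.06], [-2.6, 2.6]. Speed limits (rad/s): [2.22, 2.22, 2.79, 2.79, 3.14, 3.14, 3.14].

INTERFACE

Orientations are given as a unit quaternion [x, y, z, w].
In Python, from bench import r gives the robot as it stands.
- The arm moves only by the tool arm_command, never from a script. Its argument "moves" is one flat list of numbers, 4 for each row, row after row: the shift along the tool's x, y, z in cm, then the turn about the tool's z in degrees. A call has 1 to 12 rows; each row shifts and turns the commanded pose from where the row before left it, along the tool's axes as they then stand; what a row does not reach is not made up. A row lasts 1/12 s, in which the tool goes at most 41.7 mm and 7.16 degrees, less where a joint would pass 70% of its speed; a pose out of reach is approached as far as the arm can. A call with a gripper value outside its range is refused whole. "fingers" is the opening in per cent of the stroke, from 0 (shut) to 100 (fully open), set as the call begins (left out, the last holds). The fingers move at their own pace and stop on an object; "squeeze" is the grip in N (left out, the last holds). Time passes only in rows, so rows that do not move let the fingers close. It gives the time, the measured TCP pose, the force, the opening and the grip force at its end, in the units of the state.
- r.read_state(): the state, without advancing time (a new reading comes with each control period).
- r.camera(name): name is "side" or "top"; returns the picture (480x640x3 uint8, red, green, blue); there is no depth.
- r.camera_info(name): a dict with "fx", "fy", "cx", "cy" (pixels), "k1" (the pictures are not rectified: a ray, as slopes to the right and down, at radius r is drawn at 1 + k1 r^2 times it, then the intrinsics apply), "origin" and "attitude" of the camera in the world. Camera axes: x right, y up, looking along -z (the intrinsics and any distortion apply to the point x, -y, -z); pixel columns grow to the right and rows downward; lengths in m; the calibration is good to about 2 mm. A picture is of the moment at which its call begins. camera_info takes no time and is no camera call.
- r.close_job(): hands the job in; it is judged then, once.
The state is a dict: "time": time; "joint_positions": joint angles; "joint_vel": joint speeds; "joint_torque": joint torques, N m; "ee_pos": TCP position; "eef_rot": TCP orientation; "ft_force": force on the tool from outside, world axes, zero at the start; "torque": the same for the moment, N m; "width": finger opening in m; "grip_force": force on a finger pad.
Only numpy, scipy, OpenCV 4.12 (cv2) and the standard library are available. Lean on these libraries where they do the work, as an engineer would, in place of code of your own. Each camera call takes 0.05 s, during which the arm holds its last target. There are 200 camera calls.

TASK

Take the die slide out of the insole press for a die change: draw it out of its channel by the pull tab under the press's nose, keeping it level and easing it sideways past the hidden stud that catches it on one side, never forcing it, then lay it flat in the wooden tray, lengthwise, and let go. Do not drop it, and leave the shoe last, the hammer and the tin where they are.

Things in the scene. Friction and masses are not known exactly. Their poses are not given: they have to be found in the camera images.
- slide: The die slide in the press's channel: aluminium plate 180 x 84 x 12 mm (x, y, z), 0.52 to 0.78 kg. Origin: centre of the plate's underside; z up, x along its length, into the press; it slides out toward its -x. On its centre line stand two upright grips, gripped across y: the pull tab in front and the taller die block over the middle, within 12 mm of the centre of mass.
- pull_tab (a point): Point to grip on the pull tab: 23 mm above the plate's top, on the centre line at x = -73 mm of the slide. The tab is 30 mm long (x), 22 mm wide (y), 34 mm high above the plate. At the start it stands in front of the channel's mouth, under the front of the nose.
- die_block (a point): Point to grip on the die block: 34 mm above the plate's top, on the centre line at the middle of the slide. Dark steel block 44 mm long (x), 26 mm wide (y), 46 mm high above the plate. At the start it is deep under the nose; it can be reached once the slide is drawn 80 to 90 mm (at 90 mm about 40 to 52 mm are still in the channel).
- press: Grey bench press, fixed, place and yaw vary. Origin on the bench under the channel's mouth; x points level into the press, z up. Base 220 x 200 x 40 mm lies behind the mouth; nothing supports the slide in front of it. Head 200 mm wide from x = 40 mm back, 170 to 220 mm above the bench, with a ram down to 125 mm over the die block, and a nose 70 mm wide forward to x = -28 mm.
- channel_mouth (a point): Middle of the channel floor's front edge, 40 mm above the bench. The channel runs 160 mm in from here: side walls 4.5 mm off the centred slide on each side, lips 9 mm thick over its long edges with 2 mm play above the plate, 59 mm gap between lips. With little left in, the slide tips up to 4 degrees, front down, and binds. It is clear when its origin is over 90 mm in front of here.
- nose_edge (a point): Middle of the lower front edge of the nose above the pull tab, 170 mm above the bench. It leaves no room for a gripper pointing straight down at the tab: come from the front with the gripper leaning back about 28 to 45 degrees.
- tray: Open wooden tray fixed to the bench beside the press (either side), 216 x 120 x 22 mm outside, walls 8 mm thick (inside 200 x 104 mm), inner floor 8 mm above the bench. Origin at the centre of its underside, x along its length, pointing away from the robot, z up.
- last: Bystander: a green shoe last, 240 mm long, lying on the bench. Origin at its underside.
- hammer: Bystander: a hammer lying on the bench.
- tin: Bystander: a low steel tin 68 mm in diameter, 60 mm high, between press and tray. Origin at the centre of its underside.
- shoulders (a point): Front faces of the slide's rear ears, x = 65 mm of the slide: from x = -30 to 65 mm the plate is only 68 mm wide. A hidden steel stud stands 7 mm out of the left or the right channel wall (not known which), 30 to 60 mm in from the mouth. It stops the ear on its side when the slide is drawn centred; the ear passes once the whole slide is shifted against the other wall.
- stud (a joint): How far (m) the slide has pushed the hidden stud out of place, toward the mouth: 0 at rest, 8 N per mm, whichever wall it is in. Pushed by 5 mm (40 N) it is damaged.
There are look-alikes about, which are no part of the job. Several things have the shape of the slide; the one meant has the colours described above. Leave any yellow look-alike of the tray alone.

How it is judged:
On the way:
1. the slide is drawn out clear of the channel, level (x of slide in the frame of press below -0.092 m and angle between slide's own z axis and vertical below 0.2 rad and height (world z) of slide above 0.025 m), for 0.1 s.
At the end, for the whole second after the job is handed in: The slide lies flat (within 0.04 rad) on the tray's floor between its walls, its centre within 12.5 mm of the tray's centre along and across, at rest and released (x of slide in the frame of tray between -0.0125 and 0.0125 m and y of slide in the frame of tray between -0.0125 and 0.0125 m and z of slide in the frame of tray below 0.0115 m and angle between slide's own z axis and vertical below 0.04 rad and linear speed of slide below 0.02 m/s and contact force between the fingers and slide below 0.1 N); the robot touches nothing.
It fails at once if the slide is forced in the channel: more than 70 N between slide and press while the fingers hold it (contact force between slide and press above 70 N and contact force between the fingers and slide above 2 N).
It fails at once if the slide is forced against the stud: stud pushed by more than 5 mm (value of joint stud above 0.005 m).
It fails at once if the slide is tipped by more than 0.3 rad (angle between slide's own z axis and vertical above 0.3 rad).
It fails at once if the slide is dropped: faster than 0.5 m/s while out of the fingers (linear speed of slide above 0.5 m/s and contact force between the fingers and slide below 0.1 N).
It fails at once if the shoe last, the hammer or the tin is moved by more than 30 mm (distance of any of last, hammer, tin from where it was at the start of the episode above 0.03 m).
It also fails if it takes over 72 s, if anything falls off the work surface, if the arm or the gripper's body presses on something with over 40 N, if the wrist force passes 120 N, or if a joint passes its speed limit or range.

## Working session

There is one attempt and no reset: what is moved stays moved. The work goes in short steps, Python scripts to look and compute and a tool call to move; the robot and the scene stay as the last step left them, time stands still between calls to the robot, and variables do not carry over. Pictures are saved under pics/ and viewed, at most 10 in all, crops included, and the job is handed in when it is done.

Besides the shell and the picture viewer there is one more tool, called after "Request:" by a JSON object that holds its "method" and its "body". arm_command: Moves the arm, as the interface text tells. Its arguments: {"type":"object","properties":{"moves":{"type":"array"},"fingers":{"type":"number"},"squeeze":{"type":"number"}},"required":["moves"]}

```bash
mkdir -p pics; ls; python3 - <<'E'
from bench import r
import cv2
for n in("top","side"):
    cv2.imwrite(f"pics/{n}0.png",r.camera(n)[:,:,::-1]); print(r.camera_info(n))
print(r.read_state())
E
```

```text
pics
{'fx': 514.1541249226252, 'fy': 514.1541249226252, 'cx': 320.3317297671926, 'cy': 242.66643450581, 'k1': -0.023977293886843148, 'origin': array([ 0.29978027, -0.01345532,  1.39978934]), 'attitude': array([-0.07998403,  0.07874293,  0.70580029, -0.69946269])}
{'fx': 557.3394069726605, 'fy': 557.3394069726605, 'cx': 318.83792391447395, 'cy': 236.51296758469263, 'k1': -0.07078891748838094, 'origin': array([0.33667691, 0.74094915, 1.07066803]), 'attitude': array([-0.05287676,  0.33818333,  0.92604205, -0.1590038 ])}
{'time': 0.1, 'joint_positions': array([ 1.10439471,  0.33276088, -0.06467905,  1.46082951,  0.0216346 ,
        1.34989887, -0.08845939]), 'joint_vel': array([-1.19083021e-03,  8.18011151e-05, -9.63109574e-05, -2.57539727e-03,
        1.85214391e-04, -3.40823302e-04,  1.10997951e-03]), 'joint_torque': array([ 1.42857665e-03, -6.24542284e+01,  2.46919412e-02, -3.90719640e+01,
       -6.12597610e-02,  3.65023187e-02, -9.24802464e-06]), 'ee_pos': array([ 0.26819315, -0.56416623,  0.22187659]), 'eef_rot': array([ 9.75475522e-01,  2.20107122e-01, -1.77926047e-04, -5.73329006e-04]), 'ft_force': array([ 0.34893783,  0.0327481 , -0.2801243 ]), 'torque': array([ 0.02720946,  0.01852608, -0.03283456]), 'grip_force': 0.0, 'width': 0.08676885225597482}
```

View pics/top0.png

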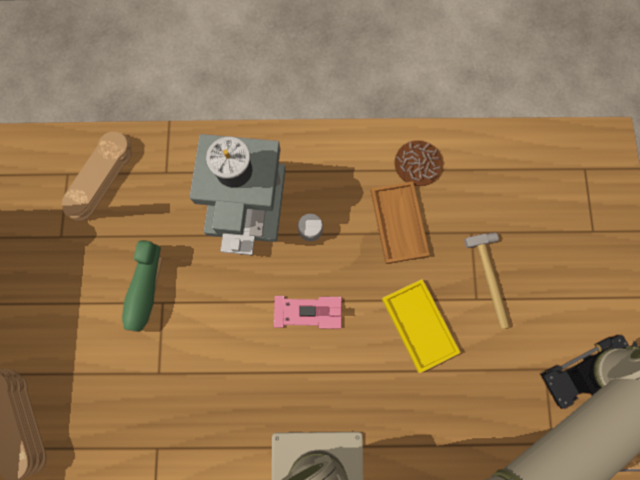

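View pics/side0.png

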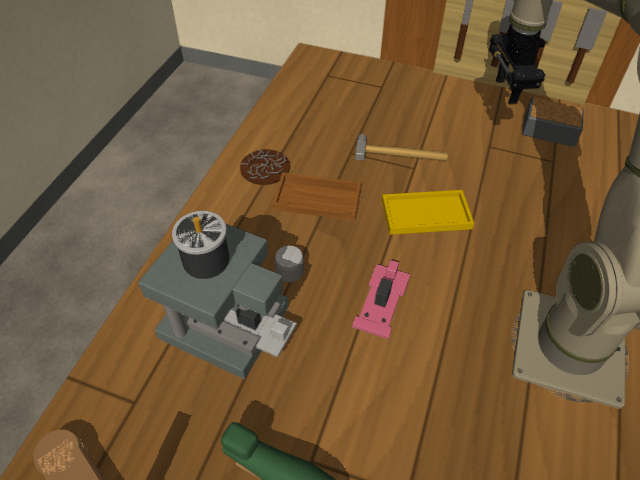

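The slide meant is the aluminium one in the grey press (top 238,243; side 275,332). The pink one (top 308,312) is a look-alike. The tray is the wooden one (top 400,223), not the yellow one (top 421,326). I'll confirm both in an enlarged crop.

```bash
python3 - <<'E'
import cv2
a=cv2.imread("pics/top0.png")[120:280,185:445]; cv2.imwrite("pics/tc.png",cv2.resize(a,None,fx=3,fy=3,interpolation=cv2.INTER_CUBIC))
a=cv2.imread("pics/side0.png")[160:385,130:380]; cv2.imwrite("pics/sc.png",cv2.resize(a,None,fx=2.6,fy=2.6,interpolation=cv2.INTER_CUBIC))
E
```

```text
(no output)
```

View pics/tc.png

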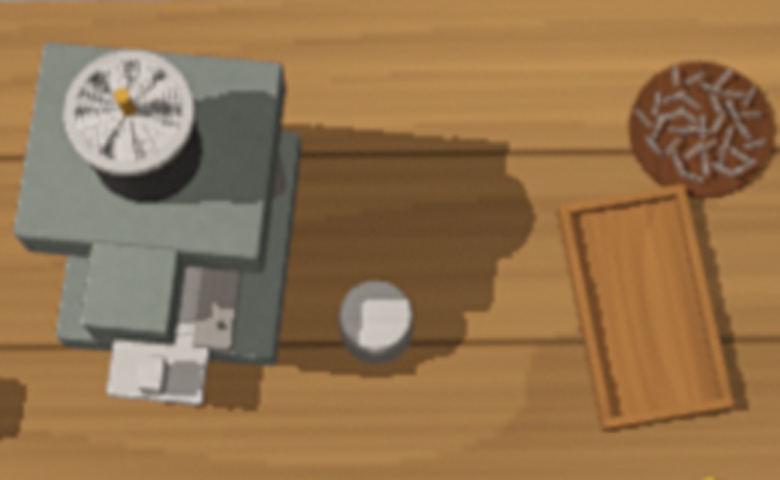

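View pics/sc.png

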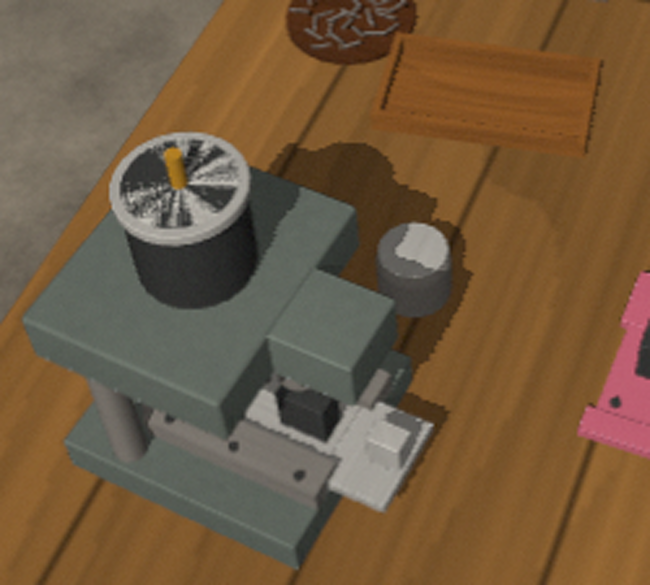

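Confirmed: the aluminium slide with its light tab (top crop 152,372; side crop 388,440) and dark die block is in the grey press. The wooden tray's rim corners are at top crop (558,209), (685,186), (735,405) and (604,430). The tin sits between them at top crop (376,318).

```bash
cat > h.py <<'E'
from bench import r
import numpy as np, cv2
from scipy.spatial.transform import Rotation as R
def ray(cam,u,v):
    i=r.camera_info(cam); x=(u-i['cx'])/i['fx']; y=(v-i['cy'])/i['fy']
    rd=np.hypot(x,y); q=rd
    for _ in range(20): q=rd/(1+i['k1']*q*q)
    s=q/rd; d=R.from_quat(i['attitude']).apply([x*s,-y*s,-1]); return i['origin'],d
def onz(cam,u,v,z):
    o,d=ray(cam,u,v); return (o+d*(z-o[2])/d[2])
def proj(cam,p):
    i=r.camera_info(cam); c=R.from_quat(i['attitude']).inv().apply(np.array(p)-i['origin'])
    x,y=c[0]/-c[2],-c[1]/-c[2]; k=1+i['k1']*(x*x+y*y)
    return i['cx']+i['fx']*x*k, i['cy']+i['fy']*y*k
E
python3 - <<'E'
from h import *
np.set_printoptions(precision=4,suppress=True)
print(R.from_quat(r.read_state()['eef_rot']).as_matrix())
T=lambda u,v,z:onz('top',185+u/3,120+v/3,z)
S=lambda u,v,z:onz('side',130+u/2.6,160+v/2.6,z)
for n,f,pts,z in [('tray',T,[(558,209),(685,186),(735,405),(604,430)],.022),('trayS',S,[(395,37),(602,60),(585,153),(375,122)],.022),
 ('plate',T,[(107,394),(203,404)],.052),('plateS',S,[(383,510-4),(433,425)],.052),
 ('base',T,[(57,342),(275,363),(299,137)],.04),('baseS',S,[(298,549),(68,447)],.04),
 ('head',T,[(45,45),(285,65),(262,250),(18,237)],.22),('nose',T,[(83,325),(172,330)],.22),('noseS',S,[(352,372),(395,303)],.22),
 ('tabtop',T,[(138,356),(163,356),(167,394),(140,392)],.086),('tabS',S,[(366,440),(374,412),(415,424),(403,445)],.086),('tin',T,[(376,315)],.06)]:
    print(n,*[f(*p,z)[:2] for p in pts])
E
```

```text
[[ 0.9031  0.4294 -0.0006]
 [ 0.4294 -0.9031  0.001 ]
 [-0.0001 -0.0012 -1.    ]]
tray [ 0.7668 -0.1564] [ 0.7885 -0.2769] [ 0.5776 -0.3121] [ 0.5556 -0.1917]
trayS [ 0.7853 -0.2683] [ 0.5722 -0.309 ] [ 0.5513 -0.1798] [ 0.7589 -0.1489]
plate [0.5868 0.2551] [0.5769 0.169 ]
plateS [0.586  0.2542] [0.5752 0.1724]
base [0.6382 0.3048] [0.6167 0.1061] [0.834  0.0859]
baseS [0.637  0.3053] [0.8507 0.2864]
head [0.8465 0.2835] [0.8264 0.0847] [0.6676 0.1017] [0.6804 0.2977]
nose [0.607  0.2426] [0.6023 0.172 ]
noseS [0.6041 0.2452] [0.5978 0.1799]
tabtop [0.6134 0.2223] [0.6132 0.2004] [0.5791 0.196 ] [0.5811 0.2196]
tabS [0.6116 0.2217] [0.6153 0.196 ] [0.5808 0.1953] [0.5828 0.2161]
tin [0.6554 0.0141]
```

Request:
{"method": "arm_command", "body": {"moves": [0, 0, -3.5, 0, 3.2, -1.2, -1.2, 0, 3.2, -1.2, -1.2, 0, 3.2, -1.2, -1.2, 0, 3.2, -1.2, -1.2, 0, 3.2, -1.2, -1.2, 0, 3.2, -1.2, -1.2, 0, 3.2, -1.2, -1.2, 0, 3.2, -1.2, -1.2, 0, 3.2, -1.2, -1.2, 0, 3.2, -1.2, -1.2, 0, 3.2, -1.2, -1.2, 0]}}

```text
time: 1.1
ee_pos: [0.5303, -0.2927, 0.3899]
eef_rot: [0.976, 0.22, -0.0, -0.0]
ft_force: [0.9, -0.7, -1.7]
width: 0.0871
grip_force: 0.0
```

Request:
{"method": "arm_command", "body": {"moves": [3.6, -1.3, 0, 0, 3.6, -1.3, 0, 0, 3.6, -1.3, 0, 0, 3.6, -1.3, 0, 0, 3.6, -1.3, 0, 0, 3.6, -1.3, 0, 0, 3.6, -1.3, 0, 0, 0, 0, 0, 6.2, 0, 0, 0, 6.2, 0, 0, 0, 6.2, 0, 0, 0, 6.2, 0, 0, 0, 6.2]}}

```text
time: 2.1
ee_pos: [0.7181, -0.1036, 0.3888]
eef_rot: [0.999, -0.051, -0.001, 0.0]
ft_force: [0.3, 0.5, 0.1]
width: 0.0871
grip_force: 0.0
```

```bash
cat > s.py <<'E'
from h import *
np.set_printoptions(precision=4,suppress=True)
s=r.read_state(); M=R.from_quat(s['eef_rot']).as_matrix()
print(s['time'],s['ee_pos'],'j',s['joint_positions'],'f',s['ft_force'])
print('x',M[:,0],'y',M[:,1],'z',M[:,2],'lean',np.degrees(np.arccos(-M[2,2])))
E
python3 s.py
```

```text
2.1 [ 0.7181 -0.1036  0.3888] j [ 0.2008  0.594  -0.261   0.755   0.1491  1.807  -1.6552] f [0.338  0.4781 0.1441]
x [ 0.9948 -0.1022 -0.001 ] y [-0.1022 -0.9948  0.0001] z [-0.001  0.    -1.   ] lean 0.060104236606127175
```

Request:
{"method": "arm_command", "body": {"moves": [3, 0, 0, 0, 3, 0, 0, 0, 3, 0, 0, 0, 3, 0, 0, 0]}}

```text
time: 2.43
ee_pos: [0.7927, -0.1001, 0.389]
eef_rot: [0.999, -0.031, 0.005, 0.014]
ft_force: [0.3, 2.4, 0.6]
width: 0.0873
grip_force: 0.0
```

```bash
python3 s.py
```

```text
2.4333 [ 0.7927 -0.1001  0.389 ] j [ 0.146   0.8948 -0.5597  0.2636  0.5085  2.0091 -1.6281] f [0.279  2.4305 0.6408]
x [ 0.998  -0.0626  0.01  ] y [-0.0629 -0.9976  0.0278] z [ 0.0082 -0.0284 -0.9996] lean 1.6927744627275714
```

Request:
{"method": "arm_command", "body": {"moves": [3, 0, 0, 0, 3, 0, 0, 0, 3, 0, 0, 0, 3, 0, 0, 0]}}

```text
time: 2.77
ee_pos: [0.8155, -0.0893, 0.3812]
eef_rot: [0.999, -0.016, 0.021, 0.021]
ft_force: [-0.3, 0.8, -0.4]
width: 0.087
grip_force: 0.0
```

```bash
python3 s.py
```

```text
2.7667 [ 0.8155 -0.0893  0.3812] j [ 0.1559  0.9814 -1.2187  0.178   1.1675  2.0499 -1.6155] f [-0.3001  0.7825 -0.3771]
x [ 0.9986 -0.0312  0.0427] y [-0.033  -0.9986  0.042 ] z [ 0.0413 -0.0433 -0.9982] lean 3.4319478959454197
```

Request:
{"method": "arm_command", "body": {"moves": [2, 0, -3, 0, 2, 0, -3, 0, 2, 0, -3, 0, 2, 0, -3, 0]}}

```text
time: 3.1
ee_pos: [0.8008, -0.0788, 0.4542]
eef_rot: [0.998, -0.015, 0.063, 0.026]
ft_force: [-0.6, -1.1, 1.0]
width: 0.087
grip_force: 0.0
```

```bash
python3 s.py
```

```text
3.1 [ 0.8008 -0.0788  0.4542] j [ 0.1356  0.8938 -1.2003  0.1617  1.1568  2.0578 -1.615 ] f [-0.63  -1.058  1.037]
x [ 0.9917 -0.0274  0.1259] y [-0.0339 -0.9982  0.0495] z [ 0.1243 -0.0534 -0.9908] lean 7.774741793195692
```

Request:
{"method": "arm_command", "body": {"moves": [2, 0, -3, 0, 2, 0, -3, 0, 2, 0, -3, 0, 2, 0, -3, 0, 2, 0, -3, 0, 2, 0, -3, 0, 2, 0, -3, 0, 2, 0, -3, 0, 2, 0, -3, 0, 2, 0, -3, 0, 2, 0, -3, 0, 2, 0, -3, 0]}}

```text
time: 4.1
ee_pos: [0.7241, -0.0471, 0.6483]
eef_rot: [0.983, -0.012, 0.182, 0.036]
ft_force: [0.8, -0.6, 0.0]
width: 0.087
grip_force: 0.0
```

```bash
python3 s.py
```

```text
4.1 [ 0.7241 -0.0471  0.6483] j [ 0.0891  0.6289 -1.0194  0.1616  0.9896  2.0579 -1.6315] f [ 0.8068 -0.5806  0.0275]
x [ 0.9335 -0.0112  0.3585] y [-0.0374 -0.9971  0.0662] z [ 0.3568 -0.0752 -0.9312] lean 21.38224168428832
```

Request:
{"method": "arm_command", "body": {"moves": [2, -2, -3, 0, 2, -2, -3, 0, 2, -2, -3, 0, 2, -2, -3, 0, 2, -2, -3, 0, 2, -2, -3, 0]}}

```text
time: 4.6
ee_pos: [0.6711, 0.0774, 0.727]
eef_rot: [0.97, -0.01, 0.241, 0.035]
ft_force: [0.6, 0.2, 0.1]
width: 0.0872
grip_force: 0.0
```

```bash
python3 s.py
```

```text
4.6 [0.6711 0.0774 0.727 ] j [-0.1697  0.5081 -0.773   0.1618  0.8789  2.0579 -1.7723] f [0.5729 0.1611 0.0835]
x [ 0.8839 -0.0022  0.4676] y [-0.0363 -0.9973  0.064 ] z [ 0.4662 -0.0736 -0.8816] lean 28.160827890330285
```

Request:
{"method": "arm_command", "body": {"moves": [2, -2.5, -2.5, 0, 2, -2.5, -2.5, 0, 2, -2.5, -2.5, 0, 2, -2.5, -2.5, 0, 2, -2.5, -2.5, 0, 2, -2.5, -2.5, 0]}}

```text
time: 5.1
ee_pos: [0.6218, 0.2072, 0.7734]
eef_rot: [0.954, -0.005, 0.299, 0.026]
ft_force: [0.4, 0.4, 0.2]
width: 0.0872
grip_force: 0.0
```

```bash
python3 s.py
```

```text
5.1 [0.6218 0.2072 0.7734] j [-0.424   0.4693 -1.0142  0.1617  1.2606  2.0579 -1.9301] f [0.4292 0.429  0.1574]
x [0.8208 0.0056 0.5712] y [-0.0253 -0.9986  0.0462] z [ 0.5706 -0.0524 -0.8195] lean 34.96319068747831
```

Request:
{"method": "arm_command", "body": {"moves": [0, 0, 0, 4.6, -2.6, 0, 2.85, 0, -2.6, 0, 2.85, 0, -2.6, 0, 2.85, 0, -2.6, 0, 2.85, 0, -2.6, 0, 2.85, 0, -2.6, 0, 2.85, 0, -2.6, 0, 2.85, 0, -2.6, 0, 2.85, 0, -2.6, 0, 2.85, 0], "fingers": 60}}

```text
time: 5.93
ee_pos: [0.6087, 0.2056, 0.5623]
eef_rot: [0.95, -0.038, 0.311, 0.012]
ft_force: [-1.0, 1.0, 2.3]
width: 0.0522
grip_force: 0.0
```

```bash
cat >> s.py <<'E'
import sys
if len(sys.argv)>1:
    t=np.array(eval(sys.argv[1])); print('to go cm',M.T@(t-s['ee_pos'])*100)
E
python3 s.py "(.540,.2156,.161)"
```

```text
5.9333 [0.6087 0.2056 0.5623] j [ 0.7502  0.0822 -1.4208  1.2622  0.4956  1.3811 -2.2739] f [-1.0168  0.9922  2.2749]
x [ 0.804  -0.065   0.5911] y [-0.0803 -0.9968 -0.0004] z [ 0.5893 -0.0471 -0.8066] lean 36.23739800369019
to go cm [-29.3082  -0.425   28.2739]
```

Request:
{"method": "arm_command", "body": {"moves": [-2.6, 0, 2.5, 0, -2.6, 0, 2.5, 0, -2.6, 0, 2.5, 0, -2.6, 0, 2.5, 0, -2.6, 0, 2.5, 0, -2.6, 0, 2.5, 0, -2.6, 0, 2.5, 0, -2.6, 0, 2.5, 0, -2.6, 0, 2.5, 0]}}

```text
time: 6.68
ee_pos: [0.5528, 0.2101, 0.2476]
eef_rot: [0.949, -0.036, 0.312, 0.013]
ft_force: [0.1, 0.1, -0.2]
width: 0.0522
grip_force: 0.0
```

```bash
python3 s.py "(.540,.2156,.161)"
```

```text
6.6833 [0.5528 0.2101 0.2476] j [ 0.8876 -0.2906 -1.3574  1.9897  0.1075  0.6834 -2.2515] f [ 0.0805  0.1321 -0.2198]
x [ 0.8029 -0.0608  0.593 ] y [-0.0772 -0.997   0.0023] z [ 0.5911 -0.0476 -0.8052] lean 36.37223788273947
to go cm [-6.1969 -0.4646  6.1879]
```

Request:
{"method": "arm_command", "body": {"moves": [-2.5, -0.2, 2.5, 0.5, -2.5, -0.2, 2.5, 0.5, -1.2, 0, 1.2, 0, 0, 0, 0, 0]}}

```text
time: 7.02
ee_pos: [0.5342, 0.2051, 0.1781]
eef_rot: [0.95, -0.04, 0.309, 0.012]
ft_force: [-0.7, 0.4, -0.1]
width: 0.0521
grip_force: 0.0
```

```bash
python3 s.py "(.609,.2090,.0626)"; python3 - <<'E'
from h import *
a=r.camera("side");b=r.camera("top")
a=cv2.resize(a[160:400,180:400],None,fx=2.5,fy=2.5,interpolation=2); b=cv2.resize(b[160:340,190:330],None,fx=2.5,fy=2.5,interpolation=2)
c=np.zeros((600,800,3),np.uint8); a=a[:600]; c[:a.shape[0],:min(550,a.shape[1])]=a[:,:550]; 
b=b[:,:]; c=np.zeros((600,900,3),np.uint8); c[:600,:550]=a; c[:450,550:900]=b
cv2.imwrite("pics/m1.png",cv2.resize(c[:,:,::-1],(800,533)))
E
```

```text
7.0167 [0.5342 0.2051 0.1781] j [ 0.8786 -0.1411 -1.4678  2.1102  0.4555  0.5988 -2.5987] f [-0.7064  0.4144 -0.0842]
x [ 0.806  -0.0681  0.588 ] y [-0.083  -0.9965 -0.0016] z [ 0.5861 -0.0475 -0.8088] lean 36.018166021810735
to go cm [-0.7885 -0.9902 13.7087]
```

View pics/m1.png

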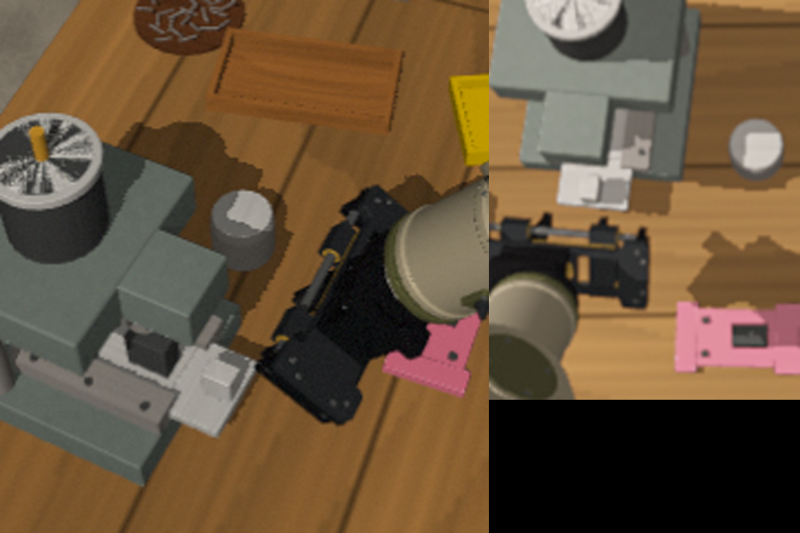

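The fingers hang in front of the tab (side crop 222,378), but joints 3 and 7 are at their limits. I'll back off and take the equivalent half-turn grasp.

Request:
{"method": "arm_command", "body": {"moves": [0, 0, -3, 0, 0, 0, -3, 0, 0, 0, 0, -7.1, 0, 0, 0, -7.1, 0, 0, 0, -7.1, 0, 0, 0, -7.1, 0, 0, 0, -7.1, 0, 0, 0, -7.1, 0, 0, 0, -7.1, 0, 0, 0, -7.1, 0, 0, 0, -7.1, 0, 0, 0, -7.1]}}

```text
time: 8.12
ee_pos: [0.5152, 0.2085, 0.2109]
eef_rot: [0.798, 0.516, 0.246, 0.191]
ft_force: [0.4, 0.9, -0.2]
width: 0.0523
grip_force: 0.0
```

```bash
python3 s.py "(.609,.2090,.0626)"
```

```text
8.1167 [0.5152 0.2085 0.2109] j [ 0.3483 -0.1699 -0.9953  2.1098  0.4431  0.6969 -1.3778] f [ 0.3606  0.9397 -0.2348]
x [0.3465 0.9177 0.1945] y [ 0.7298 -0.394   0.5587] z [ 0.5893 -0.0516 -0.8063] lean 36.268310876046634
to go cm [ 0.4122 -1.458  17.4848]
```

Request:
{"method": "arm_command", "body": {"moves": [0, 0, 0, -7.1, 0, 0, 0, -7.1, 0, 0, 0, -7.1, 0, 0, 0, -7.1, 0, 0, 0, -7.1, 0, 0, 0, -7.1, 0, 0, 0, -7.1, 0, 0, 0, -7.1, 0, 0, 0, -7.1, 0, 0, 0, -7.1, 0, 0, 0, -7.1, 0, 0, 0, -7.1]}}

```text
time: 9.12
ee_pos: [0.5151, 0.2084, 0.2111]
eef_rot: [0.238, 0.92, 0.052, 0.307]
ft_force: [0.4, -0.1, 0.1]
width: 0.0523
grip_force: 0.0
```

```bash
python3 s.py "(.609,.2090,.0626)"
```

```text
9.1167 [0.5151 0.2084 0.2111] j [ 0.1407 -0.1449 -0.8166  2.1158  0.5052  0.7201  0.0533] f [ 0.3977 -0.1041  0.1489]
x [-0.6982  0.4699 -0.5401] y [0.4065 0.8813 0.2411] z [ 0.5893 -0.0512 -0.8063] lean 36.26224286007502
to go cm [ 1.4944  0.2846 17.5013]
```

Request:
{"method": "arm_command", "body": {"moves": [0, 0, 0, -6, 0, 0, 0, -6, 0, 0, 0, -6, 0, 0, 0, -6.05, 0.4, 0.3, 3, 0, 0.4, 0.3, 3, 0, 0.4, 0.3, 3, 0, 0, 0, 0, 0]}}

```text
time: 9.78
ee_pos: [0.559, 0.2109, 0.1245]
eef_rot: [0.045, 0.951, -0.014, 0.307]
ft_force: [-1.6, -0.8, -0.0]
width: 0.052
grip_force: 0.0
```

```bash
python3 s.py "(.609,.2090,.0626)"; python3 - <<'E'
from h import *
a=r.camera("side");cv2.imwrite("pics/m2.png",cv2.resize(a[250:370,230:390],None,fx=5,fy=5,interpolation=2)[:,:,::-1])
E
```

```text
9.7833 [0.559  0.2109 0.1245] j [ 0.1013  0.1327 -0.8089  2.1177  0.9244  0.6669  0.1209] f [-1.6297 -0.7676 -0.0093]
x [-0.8077  0.0768 -0.5846] y [0.0943 0.9955 0.0006] z [ 0.582  -0.0546 -0.8113] lean 35.772744565485254
to go cm [-0.4345  0.2796  7.9397]
```

View pics/m2.png

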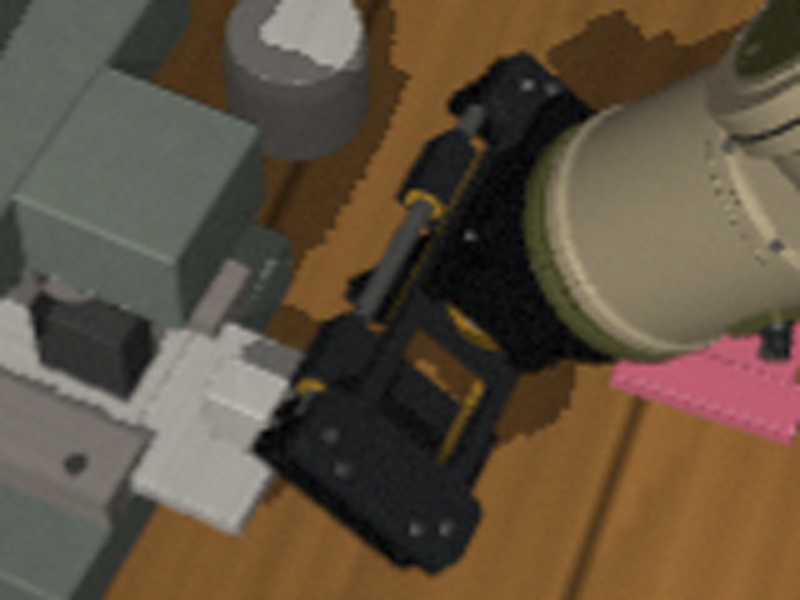

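The left finger stands just in front and to the left of the tab (245,390), and the gripper is lined up. I'll advance.

Request:
{"method": "arm_command", "body": {"moves": [-0.1, 0.07, 2, 0, -0.1, 0.07, 2, 0, -0.1, 0.07, 2, 0, -0.1, 0.07, 1.9, 0, 0, 0, 0, 0, 0, 0, 0, 0]}}

```text
time: 10.33
ee_pos: [0.609, 0.2107, 0.0694]
eef_rot: [0.043, 0.95, -0.014, 0.31]
ft_force: [-0.7, 1.4, -0.4]
width: 0.0525
grip_force: 0.0
```

```bash
python3 s.py "(.609,.2090,.0626)"; python3 - <<'E'
from h import *
s=r.read_state(); g=s['ee_pos']-.019*R.from_quat(s['eef_rot']).as_matrix()[:,2]; print('grasp',g)
a=r.camera("side");cv2.imwrite("pics/m3.png",cv2.resize(a[250:370,230:390],None,fx=5,fy=5,interpolation=2)[:,:,::-1])
E
```

```text
10.3333 [0.609  0.2107 0.0694] j [ 0.0392  0.3306 -0.7194  2.0627  1.1948  0.6502 -0.0545] f [-0.6595  1.4471 -0.3867]
x [-0.8037  0.0728 -0.5906] y [ 0.0903  0.9959 -0.0002] z [ 0.5881 -0.0535 -0.807 ] lean 36.19788542390962
to go cm [ 0.3848 -0.1714  0.5575]
grasp [0.5977933  0.2117417  0.08470387]
```

View pics/m3.png

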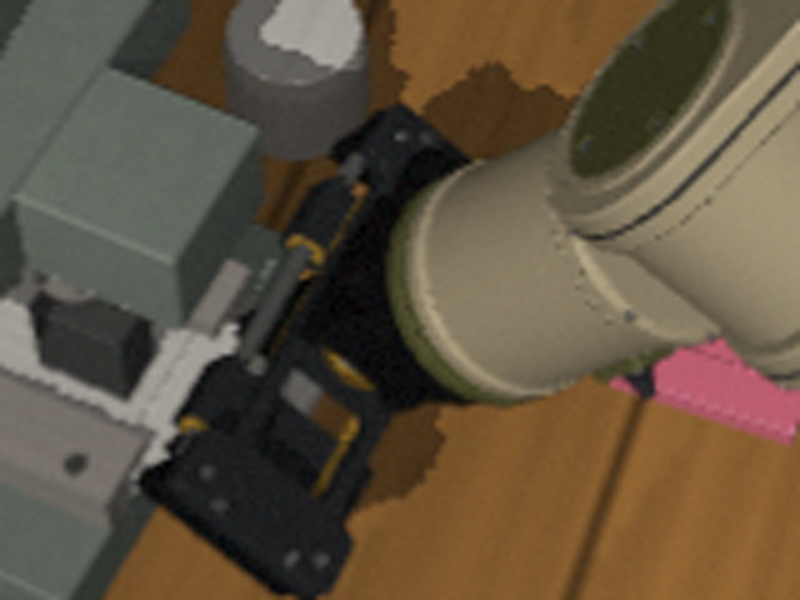

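Request:
{"method": "arm_command", "body": {"moves": [0.3, -0.1, 0.5, 0, 0, 0, 0, 0, 0, 0, 0, 0, 0, 0, 0, 0]}}

```text
time: 10.72
ee_pos: [0.6088, 0.2094, 0.0619]
eef_rot: [0.041, 0.95, -0.015, 0.31]
ft_force: [0.8, -0.1, 0.1]
width: 0.0523
grip_force: 0.0
```

Request:
{"method": "arm_command", "body": {"moves": [0, 0, 0, 0, 0, 0, 0, 0, 0, 0, 0, 0, 0, 0, 0, 0, 0, 0, 0, 0, 0, 0, 0, 0], "fingers": 0, "squeeze": 35}}

```text
time: 11.22
ee_pos: [0.6089, 0.2093, 0.0613]
eef_rot: [0.041, 0.95, -0.015, 0.31]
ft_force: [-0.7, -0.3, 0.4]
width: 0.0216
grip_force: 34.9
```

```bash
python3 s.py
```

```text
11.2167 [0.6089 0.2093 0.0613] j [ 0.0343  0.3444 -0.712   2.0677  1.2217  0.646  -0.0756] f [-0.74   -0.2668  0.3979]
x [-0.8048  0.0695 -0.5895] y [ 0.0879  0.9961 -0.0026] z [ 0.587  -0.0539 -0.8078] lean 36.11915512809534
```

Request:
{"method": "arm_command", "body": {"moves": [0.4, 0, -0.29, 0, 0.4, 0, -0.29, 0, 0.8, 0, -0.59, 0, 0.8, 0, -0.59, 0, 0, 0, 0, 0]}}

```text
time: 11.63
ee_pos: [0.5769, 0.2124, 0.0611]
eef_rot: [0.04, 0.95, -0.015, 0.309]
ft_force: [-5.3, -1.3, 2.4]
width: 0.0217
grip_force: 34.9
```

```bash
python3 s.py
```

```text
11.6333 [0.5769 0.2124 0.0611] j [ 0.023   0.294  -0.7356  2.129   1.2102  0.6474 -0.1202] f [-5.3457 -1.2756  2.3833]
x [-0.8052  0.0675 -0.5891] y [ 0.0861  0.9963 -0.0035] z [ 0.5867 -0.0535 -0.808 ] lean 36.09527227521811
```

Request:
{"method": "arm_command", "body": {"moves": [0.4, 0.1, -0.29, 0, 0.4, 0.1, -0.29, 0, 0, 0.1, 0, 0, 0, 0, 0, 0]}}

```text
time: 11.97
ee_pos: [0.5693, 0.2159, 0.0612]
eef_rot: [0.041, 0.95, -0.015, 0.31]
ft_force: [-3.2, -1.6, 0.3]
width: 0.022
grip_force: 34.9
```

Request:
{"method": "arm_command", "body": {"moves": [0, 0.1, 0, 0, 0, 0, 0, 0]}}

```text
time: 12.13
ee_pos: [0.5698, 0.2166, 0.0612]
eef_rot: [0.042, 0.95, -0.015, 0.31]
ft_force: [-2.6, -1.7, -0.5]
width: 0.0221
grip_force: 34.9
```

Request:
{"method": "arm_command", "body": {"moves": [0, 0.1, 0, 0, 0, 0, 0, 0]}}

```text
time: 12.3
ee_pos: [0.57, 0.2176, 0.0612]
eef_rot: [0.042, 0.95, -0.015, 0.31]
ft_force: [0.3, -1.8, -1.9]
width: 0.0216
grip_force: 34.9
```

Request:
{"method": "arm_command", "body": {"moves": [0, 0.15, 0, 0, 0, 0, 0, 0]}}

```text
time: 12.47
ee_pos: [0.5701, 0.2187, 0.0612]
eef_rot: [0.042, 0.95, -0.015, 0.31]
ft_force: [-0.3, -3.0, -0.8]
width: 0.0218
grip_force: 35.1
```

Request:
{"method": "arm_command", "body": {"moves": [0, 0.15, 0, 0, 0, 0, 0, 0]}}

```text
time: 12.63
ee_pos: [0.5701, 0.2195, 0.0611]
eef_rot: [0.042, 0.95, -0.016, 0.31]
ft_force: [-2.5, -5.7, 1.0]
width: 0.0215
grip_force: 35.3
```

Request:
{"method": "arm_command", "body": {"moves": [0.24, 0.02, -0.18, 0, 0.24, 0.02, -0.18, 0, 0, 0, 0, 0]}}

```text
time: 12.88
ee_pos: [0.5641, 0.2205, 0.0612]
eef_rot: [0.042, 0.95, -0.016, 0.31]
ft_force: [-2.7, -5.2, 0.3]
width: 0.022
grip_force: 35.4
```

Request:
{"method": "arm_command", "body": {"moves": [0.16, 0.01, -0.12, 0, 0.16, 0.01, -0.12, 0, 0, 0, 0, 0]}}

```text
time: 13.13
ee_pos: [0.5609, 0.221, 0.0617]
eef_rot: [0.043, 0.95, -0.015, 0.31]
ft_force: [6.4, -5.3, -4.8]
width: 0.022
grip_force: 35.4
```

Request:
{"method": "arm_command", "body": {"moves": [0.16, 0.01, -0.12, 0, 0.16, 0.01, -0.12, 0, 0, 0, 0, 0]}}

```text
time: 13.38
ee_pos: [0.5591, 0.222, 0.0632]
eef_rot: [0.043, 0.949, -0.015, 0.311]
ft_force: [20.0, -2.0, -10.3]
width: 0.0217
grip_force: 35.2
```

Request:
{"method": "arm_command", "body": {"moves": [-0.4, 0, 0.29, 0, -0.32, 0, 0.24, 0, 0, 0, 0, 0]}}

```text
time: 13.63
ee_pos: [0.5653, 0.2211, 0.0611]
eef_rot: [0.042, 0.95, -0.015, 0.309]
ft_force: [0.3, -4.6, -1.7]
width: 0.022
grip_force: 35.2
```

```bash
python3 s.py
```

```text
13.6333 [0.5653 0.2211 0.0611] j [ 0.0032  0.2866 -0.7478  2.1396  1.2059  0.666  -0.1484] f [ 0.2924 -4.6133 -1.7491]
x [-0.805   0.0701 -0.5891] y [ 0.0892  0.996  -0.0034] z [ 0.5865 -0.0553 -0.8081] lean 36.09075395514173
```

Request:
{"method": "arm_command", "body": {"moves": [0, -0.25, 0, 0, 0, -0.25, 0, 0, 0, -0.25, 0, 0, 0, 0, 0, 0]}}

```text
time: 13.97
ee_pos: [0.5641, 0.2154, 0.0615]
eef_rot: [0.04, 0.95, -0.014, 0.31]
ft_force: [-0.3, 0.2, -3.8]
width: 0.0218
grip_force: 34.6
```

Request:
{"method": "arm_command", "body": {"moves": [0, -0.15, 0, 0, 0, 0, 0, 0]}}

```text
time: 14.13
ee_pos: [0.5641, 0.2136, 0.0615]
eef_rot: [0.041, 0.95, -0.014, 0.31]
ft_force: [-0.7, 1.5, -2.4]
width: 0.0219
grip_force: 34.6
```

Request:
{"method": "arm_command", "body": {"moves": [0, -0.12, 0, 0, 0, 0, 0, 0]}}

```text
time: 14.3
ee_pos: [0.5641, 0.2119, 0.0615]
eef_rot: [0.041, 0.95, -0.015, 0.31]
ft_force: [-0.3, 1.2, -2.6]
width: 0.0216
grip_force: 34.7
```

Request:
{"method": "arm_command", "body": {"moves": [0, -0.12, 0, 0, 0, 0, 0, 0]}}

```text
time: 14.47
ee_pos: [0.5641, 0.2106, 0.0615]
eef_rot: [0.041, 0.95, -0.015, 0.31]
ft_force: [0.2, 2.0, -2.6]
width: 0.0218
grip_force: 34.7
```

Request:
{"method": "arm_command", "body": {"moves": [0, -0.1, 0, 0, 0, 0, 0, 0]}}

```text
time: 14.63
ee_pos: [0.564, 0.2095, 0.0615]
eef_rot: [0.041, 0.95, -0.015, 0.31]
ft_force: [0.2, 1.1, -2.5]
width: 0.0218
grip_force: 34.7
```

```bash
python3 s.py
```

```text
14.6333 [0.564  0.2095 0.0615] j [ 0.0244  0.267  -0.7439  2.1584  1.2016  0.6408 -0.1345] f [ 0.1645  1.0529 -2.463 ]
x [-0.8048  0.0694 -0.5895] y [ 0.0878  0.9961 -0.0026] z [ 0.5871 -0.0538 -0.8078] lean 36.12263885008691
```

Request:
{"method": "arm_command", "body": {"moves": [0, -0.12, 0, 0, 0, 0, 0, 0]}}

```text
time: 14.8
ee_pos: [0.5639, 0.2086, 0.0615]
eef_rot: [0.041, 0.95, -0.015, 0.31]
ft_force: [-0.2, 1.5, -3.4]
width: 0.0217
grip_force: 34.7
```

Request:
{"method": "arm_command", "body": {"moves": [0, -0.12, 0, 0, 0, 0, 0, 0]}}

```text
time: 14.97
ee_pos: [0.5637, 0.2078, 0.0616]
eef_rot: [0.041, 0.95, -0.014, 0.31]
ft_force: [-0.8, 3.4, -2.9]
width: 0.0217
grip_force: 34.9
```

Request:
{"method": "arm_command", "body": {"moves": [0.24, -0.08, -0.18, 0, 0.16, 0, -0.12, 0, 0, 0, 0, 0]}}

```text
time: 15.22
ee_pos: [0.5585, 0.2072, 0.0617]
eef_rot: [0.041, 0.95, -0.015, 0.31]
ft_force: [0.3, 2.5, -1.5]
width: 0.0216
grip_force: 35.1
```

Request:
{"method": "arm_command", "body": {"moves": [0.16, 0, -0.12, 0, 0.16, 0, -0.12, 0, 0, 0, 0, 0]}}

```text
time: 15.47
ee_pos: [0.5545, 0.2075, 0.0617]
eef_rot: [0.041, 0.95, -0.015, 0.31]
ft_force: [-0.1, 3.3, -3.0]
width: 0.022
grip_force: 35.1
```

Request:
{"method": "arm_command", "body": {"moves": [0.16, 0, -0.12, 0, 0.16, 0, -0.12, 0, 0, 0, 0, 0]}}

```text
time: 15.72
ee_pos: [0.5505, 0.2079, 0.0617]
eef_rot: [0.041, 0.95, -0.015, 0.31]
ft_force: [0.1, 4.3, -3.5]
width: 0.0221
grip_force: 35.1
```

Request:
{"method": "arm_command", "body": {"moves": [0.16, 0, -0.12, 0, 0.16, 0, -0.12, 0, 0.16, 0, -0.12, 0, 0, 0, 0, 0]}}

```text
time: 16.05
ee_pos: [0.5446, 0.2083, 0.0618]
eef_rot: [0.041, 0.95, -0.015, 0.31]
ft_force: [-0.2, 3.3, -2.9]
width: 0.0213
grip_force: 35.1
```

Request:
{"method": "arm_command", "body": {"moves": [0.16, 0, -0.12, 0, 0.16, 0, -0.12, 0, 0.16, 0, -0.12, 0, 0, 0, 0, 0]}}

```text
time: 16.38
ee_pos: [0.5386, 0.2088, 0.0618]
eef_rot: [0.041, 0.95, -0.015, 0.31]
ft_force: [-0.2, 4.1, -3.6]
width: 0.0217
grip_force: 35.1
```

Request:
{"method": "arm_command", "body": {"moves": [0.16, 0, -0.12, 0, 0.16, 0, -0.12, 0, 0.16, 0, -0.12, 0, 0, 0, 0, 0]}}

```text
time: 16.72
ee_pos: [0.5327, 0.2094, 0.0619]
eef_rot: [0.041, 0.95, -0.015, 0.31]
ft_force: [0.4, 4.2, -3.6]
width: 0.0224
grip_force: 35.1
```

```bash
python3 s.py
```

```text
16.7167 [0.5327 0.2094 0.0619] j [ 0.0167  0.2098 -0.7708  2.2188  1.1758  0.6372 -0.1681] f [ 0.422   4.1587 -3.6127]
x [-0.8048  0.069  -0.5895] y [ 0.0873  0.9962 -0.0025] z [ 0.5871 -0.0535 -0.8078] lean 36.121315977497765
```

Request:
{"method": "arm_command", "body": {"moves": [0.16, 0, -0.12, 0, 0.16, 0, -0.12, 0, 0.16, 0, -0.12, 0, 0.16, 0, -0.12, 0, 0.16, 0, -0.12, 0, 0.16, 0, -0.12, 0, 0, 0, 0, 0]}}

```text
time: 17.3
ee_pos: [0.5207, 0.2104, 0.0621]
eef_rot: [0.041, 0.95, -0.015, 0.31]
ft_force: [0.7, 2.4, -3.6]
width: 0.0214
grip_force: 35.2
```

```bash
python3 s.py; python3 - <<'E'
from h import *
a=r.camera("side");cv2.imwrite("pics/m4.png",cv2.resize(a[240:380,210:400],None,fx=4,fy=4,interpolation=2)[:,:,::-1])
E
```

```text
17.3 [0.5207 0.2104 0.0621] j [ 0.0112  0.1891 -0.7825  2.2394  1.1638  0.6385 -0.1813] f [ 0.6644  2.3658 -3.5839]
x [-0.8048  0.0691 -0.5895] y [ 0.0874  0.9962 -0.0024] z [ 0.5871 -0.0535 -0.8078] lean 36.122418508378495
```

View pics/m4.png

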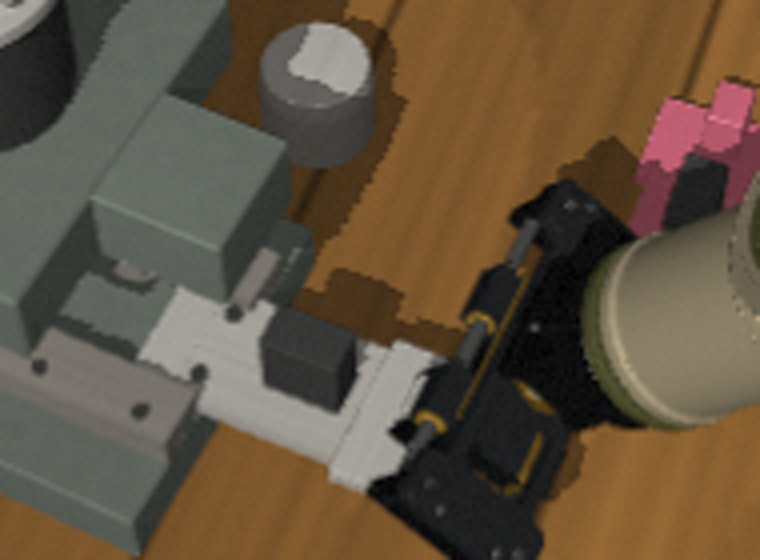

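The slide is drawn 88 mm. The dark die block (305,360) stands clear of the nose and the tab is still held. I'll ease the front down, release, and move forward to the die block.

Request:
{"method": "arm_command", "body": {"moves": [0.1, 0, 0.12, 0, 0.08, 0, 0.12, 0, 0, 0, 0, 0]}}

```text
time: 17.6
ee_pos: [0.5206, 0.2103, 0.0588]
eef_rot: [0.041, 0.95, -0.015, 0.31]
ft_force: [-4.8, 3.7, 1.3]
width: 0.0216
grip_force: 35.0
```

Request:
{"method": "arm_command", "body": {"moves": [0, 0, 0, 0, 0, 0, 0, 0, 0, 0, 0, 0, 0, 0, 0, 0, 0, 0, 0, 0], "fingers": 60}}

```text
time: 18.02
ee_pos: [0.521, 0.2097, 0.0591]
eef_rot: [0.042, 0.95, -0.015, 0.31]
ft_force: [0.2, 0.1, -0.6]
width: 0.0467
grip_force: 0.0
```

```bash
python3 s.py
```

```text
18.0167 [0.521  0.2097 0.0591] j [ 0.0078  0.1966 -0.7791  2.2409  1.1782  0.6395 -0.1952] f [ 0.1768  0.0999 -0.554 ]
x [-0.8046  0.0699 -0.5897] y [ 0.0887  0.9961 -0.0029] z [ 0.5871 -0.0546 -0.8076] lean 36.13313193894374
```

Request:
{"method": "arm_command", "body": {"moves": [-0.57, 0, -0.78, 0, -1.5, 0, 1.1, 0, -1.5, 0, 1.1, 0, -1.5, 0, 1.1, 0, -1.4, 0, 1.0, 0, 0, 0, 0, 0, 0, 0, 0, 0]}}

```text
time: 18.6
ee_pos: [0.5938, 0.2033, 0.0684]
eef_rot: [0.042, 0.95, -0.015, 0.309]
ft_force: [0.9, -0.2, 0.2]
width: 0.0521
grip_force: 0.0
```

```bash
python3 s.py "(.5937,.2038,.0687)"; python3 - <<'E'
from h import *
a=r.camera("side");cv2.imwrite("pics/m5.png",cv2.resize(a[240:380,210:400],None,fx=4,fy=4,interpolation=2)[:,:,::-1])
E
```

```text
18.6 [0.5938 0.2033 0.0684] j [ 0.0493  0.2978 -0.7264  2.1017  1.1855  0.6356 -0.0617] f [ 0.8712 -0.1513  0.2459]
x [-0.805   0.0708 -0.589 ] y [ 0.0893  0.996  -0.0023] z [ 0.5865 -0.0544 -0.8081] lean 36.08974264307229
to go cm [-0.0014  0.0458 -0.0303]
```

View pics/m5.png

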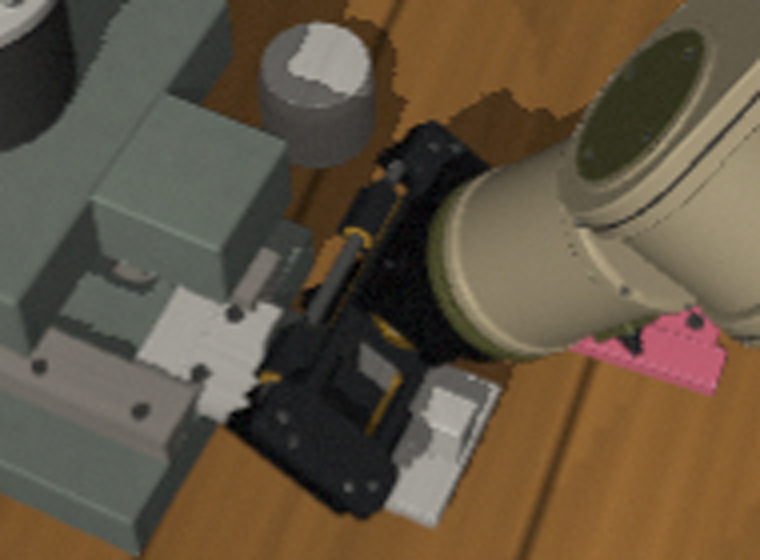

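The gripper now straddles the die block. The tab (448,410) is free and the slide's rear is still in the channel. I'll close on the block.

Request:
{"method": "arm_command", "body": {"moves": [0, 0, 0, 0, 0, 0, 0, 0, 0, 0, 0, 0, 0, 0, 0, 0, 0, 0, 0, 0], "fingers": 0, "squeeze": 58}}

```text
time: 19.07
ee_pos: [0.5934, 0.2041, 0.0689]
eef_rot: [0.041, 0.95, -0.015, 0.31]
ft_force: [0.2, 8.3, 0.6]
width: 0.0264
grip_force: 4.9
```

Request:
{"method": "arm_command", "body": {"moves": [0.16, 0, -0.12, 0, 0.16, 0, -0.12, 0, 0, 0, 0, 0]}}

```text
time: 19.32
ee_pos: [0.5892, 0.205, 0.0687]
eef_rot: [0.041, 0.95, -0.014, 0.31]
ft_force: [-0.1, 2.8, -2.6]
width: 0.0256
grip_force: 57.9
```

```bash
python3 s.py
```

```text
19.3167 [0.5892 0.205  0.0687] j [ 0.0473  0.2902 -0.7305  2.1103  1.1838  0.6345 -0.0667] f [-0.1263  2.8149 -2.5775]
x [-0.805   0.0684 -0.5893] y [ 0.086   0.9963 -0.0019] z [ 0.587  -0.0522 -0.8079] lean 36.1063796778236
```

Request:
{"method": "arm_command", "body": {"moves": [0.2, 0, -0.15, 0, 0.2, 0, -0.15, 0, 0.2, 0, -0.15, 0, 0, 0, 0, 0]}}

```text
time: 19.65
ee_pos: [0.5813, 0.2057, 0.0687]
eef_rot: [0.041, 0.95, -0.014, 0.309]
ft_force: [0.1, 5.2, -4.9]
width: 0.0256
grip_force: 57.9
```

Request:
{"method": "arm_command", "body": {"moves": [0.2, 0, -0.15, 0, 0.2, 0, -0.15, 0, 0.2, 0, -0.15, 0, 0.2, 0, -0.15, 0, 0, 0, 0, 0]}}

```text
time: 20.07
ee_pos: [0.5716, 0.2066, 0.0688]
eef_rot: [0.041, 0.95, -0.014, 0.309]
ft_force: [1.2, 5.7, -5.8]
width: 0.0258
grip_force: 58.0
```

Request:
{"method": "arm_command", "body": {"moves": [0.2, 0, -0.15, 0, 0.2, 0, -0.15, 0, 0.2, 0, -0.15, 0, 0.2, 0, -0.15, 0, 0, 0, 0, 0]}}

```text
time: 20.48
ee_pos: [0.5616, 0.2074, 0.0689]
eef_rot: [0.041, 0.95, -0.014, 0.309]
ft_force: [1.5, 5.3, -6.1]
width: 0.0257
grip_force: 58.0
```

Request:
{"method": "arm_command", "body": {"moves": [0.2, 0, -0.15, 0, 0.2, 0, -0.15, 0, 0.2, 0, -0.15, 0, 0.2, 0, -0.15, 0, 0, 0, 0, 0]}}

```text
time: 20.9
ee_pos: [0.5516, 0.2081, 0.069]
eef_rot: [0.041, 0.95, -0.014, 0.309]
ft_force: [0.5, 4.3, -6.0]
width: 0.0258
grip_force: 58.0
```

Request:
{"method": "arm_command", "body": {"moves": [0.2, 0, -0.15, 0, 0.4, 0, -0.29, 0, 0.4, 0, -0.29, 0, 0.4, 0, -0.29, 0, 0.4, 0, -0.29, 0, 0.4, 0, -0.29, 0, 0, 0, 0, 0]}}

```text
time: 21.48
ee_pos: [0.5241, 0.2099, 0.0691]
eef_rot: [0.041, 0.95, -0.015, 0.31]
ft_force: [-0.5, 0.8, -5.5]
width: 0.0254
grip_force: 57.9
```

```bash
python3 s.py; python3 - <<'E'
from h import *
a=r.camera("side");cv2.imwrite("pics/m6.png",cv2.resize(a[240:380,210:400],None,fx=4,fy=4,interpolation=2)[:,:,::-1])
E
```

```text
21.4833 [0.5241 0.2099 0.0691] j [ 0.0227  0.178  -0.7866  2.2294  1.1337  0.6379 -0.1441] f [-0.5364  0.7544 -5.5153]
x [-0.805   0.0685 -0.5893] y [ 0.0871  0.9962 -0.0031] z [ 0.5869 -0.0538 -0.8079] lean 36.1095872716899
```

View pics/m6.png

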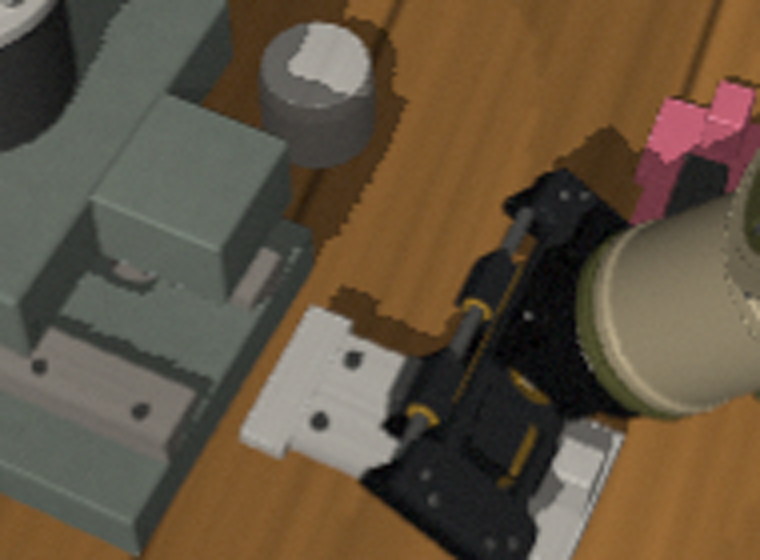

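The slide is clear of the mouth and level, with its rear corners at about (318,307) and (243,435) and its far front corner at (625,432). Next I'll refine the tray pose by edge fitting and work out how the slide sits in the hand.

```bash
cat > fit.py <<'E'
from h import *
from scipy.optimize import minimize
from scipy.ndimage import map_coordinates
G={}
for n in("top","side"):
    g=cv2.GaussianBlur(cv2.cvtColor(cv2.imread(f"pics/{n}0.png"),6).astype(np.float32),(0,0),1.2)
    G[n]=np.hypot(cv2.Sobel(g,5,1,0),cv2.Sobel(g,5,0,1))
L=[]
for hx,hy,z in((.108,.06,.022),(.1,.052,.022)):
    c=[(hx,hy),(hx,-hy),(-hx,-hy),(-hx,hy)]
    for i in range(4):
        for t in np.linspace(.05,.95,30): L.append((*(np.array(c[i])*(1-t)+np.array(c[(i+1)%4])*t),z))
L=np.array(L)
def cost(p,cams):
    P=R.from_euler('z',p[2]).apply(L)+[p[0],p[1],0]; s=0
    for n in cams:
        uv=np.array([proj(n,q) for q in P]); s-=map_coordinates(G[n],[uv[:,1],uv[:,0]],order=1).mean()
    return s
for cams in(("top",),("side",),("top","side")):
    o=min((minimize(cost,[.671+a,-.233+b,.166],args=(cams,),method='Nelder-Mead',options=dict(initial_simplex=[[.671+a,-.233+b,.166],[.675+a,-.233+b,.166],[.671+a,-.229+b,.166],[.671+a,-.233+b,.19]],maxiter=60)) for a in(-.004,.003) for b in(-.002,.004)),key=lambda o:o.fun)
    print(cams,o.x.round(4),np.degrees(o.x[2]).round(2),o.fun.round(2))
S=lambda u,v,z:onz('side',210+u/4,240+v/4,z)[:2].round(4)
print('rear',S(318,307,.054),S(243,435,.054),'front far',S(625,432,.050))
E
python3 fit.py
```

```text
Traceback (most recent call last):
  File "fit.py", line 20, in <module>
    o=min((minimize(cost,[.671+a,-.233+b,.166],args=(cams,),method='Nelder-Mead',options=dict(initial_simplex=[[.671+a,-.233+b,.166],[.675+a,-.233+b,.166],[.671+a,-.229+b,.166],[.671+a,-.233+b,.19]],maxiter=60)) for a in(-.004,.003) for b in(-.002,.004)),key=lambda o:o.fun)
  File "fit.py", line 20, in <genexpr>
    o=min((minimize(cost,[.671+a,-.233+b,.166],args=(cams,),method='Nelder-Mead',options=dict(initial_simplex=[[.671+a,-.233+b,.166],[.675+a,-.233+b,.166],[.671+a,-.229+b,.166],[.671+a,-.233+b,.19]],maxiter=60)) for a in(-.004,.003) for b in(-.002,.004)),key=lambda o:o.fun)
           ~~~~~~~~^^^^^^^^^^^^^^^^^^^^^^^^^^^^^^^^^^^^^^^^^^^^^^^^^^^^^^^^^^^^^^^^^^^^^^^^^^^^^^^^^^^^^^^^^^^^^^^^^^^^^^^^^^^^^^^^^^^^^^^^^^^^^^^^^^^^^^^^^^^^^^^^^^^^^^^^^^^^^^^^^^^^^^^^^^^^^^^^^^^^^^^^^^^^^^^^
  File "fit.py", line 17, in cost
    uv=np.array([proj(n,q) for q in P]); s-=map_coordinates(G[n],[uv[:,1],uv[:,0]],order=1).mean()
                 ~~~~^^^^^
  File "h.py", line 12, in proj
    i=r.camera_info(cam); c=R.from_quat(i['attitude']).inv().apply(np.array(p)-i['origin'])
ValueError: time passes only in moves, steps and waits
```

Request:
{"method": "arm_command", "body": {"moves": [-0.6, 0, -0.8, 0, -1.2, 0, -1.6, 0, -1.8, 0, -2.4, 0, -1.8, 0, -2.4, 0, -0.6, 0, -0.8, 0, 0, 0, 0, 0]}}

```text
time: 22.03
ee_pos: [0.528, 0.2107, 0.173]
eef_rot: [0.042, 0.949, -0.014, 0.312]
ft_force: [-0.1, 0.7, -5.9]
width: 0.0257
grip_force: 57.9
```

```bash
sed -i 's/^def ray/CI={n:r.camera_info(n) for n in ("top","side")}\ndef ray/; s/i=r.camera_info(cam)/i=CI[cam]/' h.py; python3 fit.py; python3 s.py
```

```text
('top',) [ 0.6684 -0.2341  0.1586] 9.08 -60.03
('side',) [ 0.6657 -0.2337  0.1621] 9.29 -31.77
('top', 'side') [ 0.6673 -0.2342  0.1606] 9.2 -86.77
rear [0.5946 0.1631] [0.6031 0.2473] front far [0.42  0.178]
22.0333 [0.528  0.2107 0.173 ] j [ 0.1202 -0.041  -0.8255  2.137   0.6856  0.6822  0.3053] f [-0.0881  0.6751 -5.9258]
x [-0.8015  0.0703 -0.5938] y [ 0.0881  0.9961 -0.0009] z [ 0.5914 -0.053  -0.8046] lean 36.42612787297174
```

Request:
{"method": "arm_command", "body": {"moves": [-0.1, -1.2, 0.06, 0, -0.17, -2.4, 0.13, 0, -0.23, -3.3, 0.18, 0, -0.23, -3.3, 0.18, 0, -0.23, -3.3, 0.18, 0, -0.23, -3.3, 0.18, 0, -0.23, -3.3, 0.18, 0, -0.23, -3.3, 0.18, 0, -0.1, -1.5, 0.08, 0, 0, 0, 0, 0]}}

```text
time: 22.87
ee_pos: [0.5247, -0.0441, 0.1667]
eef_rot: [0.044, 0.95, -0.016, 0.307]
ft_force: [-0.7, -0.1, -5.3]
width: 0.0258
grip_force: 57.9
```

```bash
python3 s.py "(.678,-.2284,.14)"
```

```text
22.8667 [ 0.5247 -0.0441  0.1667] j [ 0.1435 -0.2347 -0.189   2.3224  0.108   0.4327  1.3406] f [-0.718  -0.0969 -5.2675]
x [-0.8073  0.0735 -0.5855] y [ 0.0931  0.9957 -0.0033] z [ 0.5827 -0.0572 -0.8107] lean 35.83854045155141
to go cm [-12.1666 -16.9191  12.146 ]
```

Request:
{"method": "arm_command", "body": {"moves": [-0.8, -1.1, 0.7, 0, -1.5, -2.1, 1.4, 0, -1.7, -2.4, 1.7, 0, -1.7, -2.4, 1.7, 0, -1.7, -2.4, 1.7, 0, -1.7, -2.4, 1.7, 0, -1.5, -2.1, 1.5, 0, -1.0, -1.4, 1.0, 0, -0.5, -0.6, 0.7, 0, 0, 0, 0, 0]}}

```text
time: 23.7
ee_pos: [0.6799, -0.224, 0.1402]
eef_rot: [0.042, 0.95, -0.015, 0.308]
ft_force: [-1.0, -0.6, -6.0]
width: 0.0257
grip_force: 57.9
```

```bash
python3 s.py "(.678,-.2284,.12)"
```

```text
23.7 [ 0.6799 -0.224   0.1402] j [ 0.2526  0.2356  0.0746  1.9178 -0.3917  0.4018  2.1179] f [-0.971  -0.643  -6.0408]
x [-0.8073  0.0706 -0.5859] y [ 0.0888  0.996  -0.0024] z [ 0.5834 -0.054  -0.8104] lean 35.86886284820201
to go cm [ 1.3113 -0.4481  1.5495]
```

Request:
{"method": "arm_command", "body": {"moves": [0, 0, 0, -3.5, 0, 0, 0, -3.5, 0, 0, 0, -3.5, 0, 0, 0, -3.5, 0, 0, 0, 0]}}

```text
time: 24.12
ee_pos: [0.6793, -0.2212, 0.142]
eef_rot: [-0.077, 0.948, -0.052, 0.304]
ft_force: [-0.1, 0.5, -5.4]
width: 0.0255
grip_force: 57.9
```

```bash
cat > t.py <<'E'
from h import *
np.set_printoptions(precision=4,suppress=True)
s=r.read_state(); M=R.from_quat(s['eef_rot']).as_matrix()
# slide in tool frame: from the clear pose (tool held, slide level & along tool y-perp)
M0=np.array([[-.805,.0685,-.5893],[.0871,.9962,-.0031],[.5869,-.0538,-.8079]]).T
S0=R.from_euler('z',-5.2,degrees=True).as_matrix()
S=M@M0.T@S0
o=s['ee_pos']-.019*M[:,2]-.046*S[:,2]
T=np.array([.667,-.234]); a=np.radians(9.2); tx=np.array([np.cos(a),np.sin(a)]);ty=np.array([-tx[1],tx[0]])
print('slide origin',o,'tilt',np.arccos(S[2,2]),'yaw',np.degrees(np.arctan2(S[1,0],S[0,0])),'in tray',tx@(o[:2]-T),ty@(o[:2]-T))
c=[o+S@np.array([x,y,0]) for x in(-.09,.09) for y in(-.042,.042)]
for q in c: print('corner',tx@(q[:2]-T),ty@(q[:2]-T),q[2])
print('to centre, down 1cm (cm tool):',M.T@np.r_[T-o[:2],0]*100, M.T@[0,0,-1.])
print(s['joint_positions'],s['ft_force'],s['time'])
E
python3 t.py
```

```text
slide origin [ 0.6681 -0.2268  0.1119] tilt 0.144072463288094 yaw 6.273387306546849 in tray 0.002257831124084326 0.006914022757853063
corner -0.0896391568764289 -0.030013386308979404 0.1193516588123413
corner -0.0855899447645626 0.05303061267007589 0.10737772803437917
corner 0.09010560701273125 -0.03920256715436977 0.11633435176796547
corner 0.09415481912459756 0.0438414318246855 0.10436042099000334
to centre, down 1cm (cm tool): [ 0.2177 -0.6934 -0.0284] [0.569  0.1456 0.8093]
[ 0.2942  0.2307  0.0245  1.9192 -0.3629  0.3997  2.3413] [-0.0635  0.5147 -5.3687] 24.1167
```

Request:
{"method": "arm_command", "body": {"moves": [0.22, -0.7, 0, 0, 0.85, 0.22, 1.2, 0, 1.4, 0.35, 2.0, 0, 1.4, 0.35, 2.0, 0, 0.8, 0.2, 1.1, 0, 0, 0, 0, 0, 0, 0, 0, 0]}}

```text
time: 24.7
ee_pos: [0.6785, -0.2295, 0.064]
eef_rot: [-0.074, 0.948, -0.051, 0.305]
ft_force: [0.3, -0.5, -4.7]
width: 0.0257
grip_force: 57.9
```

```bash
python3 t.py
```

```text
slide origin [ 0.6674 -0.235   0.0339] tilt 0.14117900300201047 yaw 6.013912810263784 in tray 0.00018943792868562431 -0.0010265881905122288
corner -0.09188298352722149 -0.03755366173408612 0.041175621496416445
corner -0.08744195275527675 0.045503715980995334 0.029435682986672342
corner 0.087820828612648 -0.04755689236201979 0.03831195053380204
corner 0.09226185938459273 0.03550048535306166 0.026572012024057942
to centre, down 1cm (cm tool): [ 0.0113  0.1005 -0.0257] [0.57   0.1428 0.8092]
[ 0.4018  0.3529 -0.0795  1.957  -0.492   0.2487  2.5051] [ 0.2607 -0.548  -4.7358] 24.7
```

Request:
{"method": "arm_command", "body": {"moves": [0.34, 0.15, 0.48, 0, 0.34, 0.12, 0.48, 0, 0, 0, 0, 0]}}

```text
time: 24.95
ee_pos: [0.679, -0.229, 0.0526]
eef_rot: [-0.075, 0.948, -0.052, 0.305]
ft_force: [-1.0, 0.5, -6.1]
width: 0.0254
grip_force: 57.9
```

Request:
{"method": "arm_command", "body": {"moves": [0.17, 0.04, 0.24, 0, 0.11, 0.03, 0.16, 0, 0, 0, 0, 0]}}

```text
time: 25.2
ee_pos: [0.6792, -0.2296, 0.048]
eef_rot: [-0.075, 0.948, -0.052, 0.306]
ft_force: [0.1, 0.2, -5.6]
width: 0.0258
grip_force: 57.9
```

```bash
python3 t.py
```

```text
slide origin [ 0.6681 -0.2352  0.0178] tilt 0.143188776562485 yaw 6.032188552804431 in tray 0.000884359223649597 -0.0013158793341923889
corner -0.09118819384825197 -0.03785849660093672 0.025019712653488548
corner -0.08675523042011798 0.04517293256007438 0.01309463361138322
corner 0.08852394886741717 -0.047804691228459185 0.022500922278401277
corner 0.09295691229555117 0.035226737932551946 0.01057584323629595
to centre, down 1cm (cm tool): [ 0.0668  0.1257 -0.0698] [0.5713 0.145  0.8078]
[ 0.4352  0.382  -0.1187  1.9621 -0.5014  0.2111  2.527 ] [ 0.1049  0.2137 -5.609 ] 25.2
```

Lowering in 2 mm steps until it touches, with a small shift to +y.

Request:
{"method": "arm_command", "body": {"moves": [0.12, 0.1, 0.16, 0, 0, 0, 0, 0]}}

```text
time: 25.37
ee_pos: [0.6797, -0.2296, 0.0469]
eef_rot: [-0.075, 0.948, -0.053, 0.306]
ft_force: [-2.3, -1.5, 0.4]
width: 0.0249
grip_force: 57.9
```

Request:
{"method": "arm_command", "body": {"moves": [0.12, 0.03, 0.16, 0, 0, 0, 0, 0]}}

```text
time: 25.53
ee_pos: [0.6803, -0.2299, 0.0456]
eef_rot: [-0.075, 0.947, -0.053, 0.307]
ft_force: [1.8, -2.4, 4.2]
width: 0.0257
grip_force: 58.0
```

Request:
{"method": "arm_command", "body": {"moves": [0.12, 0.03, 0.16, 0, 0, 0, 0, 0]}}

```text
time: 25.7
ee_pos: [0.6808, -0.23, 0.0445]
eef_rot: [-0.075, 0.947, -0.054, 0.308]
ft_force: [-2.2, -2.8, 10.1]
width: 0.0257
grip_force: 58.1
```

Request:
{"method": "arm_command", "body": {"moves": [0, 0, 0, 0, 0, 0, 0, 0, 0, 0, 0, 0], "fingers": 0, "squeeze": 4}}

```text
time: 25.95
ee_pos: [0.6802, -0.2303, 0.0436]
eef_rot: [-0.074, 0.947, -0.054, 0.307]
ft_force: [3.7, -3.7, 4.2]
width: 0.0267
grip_force: 4.0
```

Request:
{"method": "arm_command", "body": {"moves": [0, 0, 0, 0, 0, 0, 0, 0, 0, 0, 0, 0], "fingers": 33}}

```text
time: 26.2
ee_pos: [0.6785, -0.2286, 0.0413]
eef_rot: [-0.075, 0.948, -0.052, 0.305]
ft_force: [0.5, -2.1, -1.8]
width: 0.0285
grip_force: 1.2
```

Request:
{"method": "arm_command", "body": {"moves": [0, 0, 0, 0, 0, 0, 0, 0, 0, 0, 0, 0], "fingers": 38}}

```text
time: 26.45
ee_pos: [0.6786, -0.2288, 0.0415]
eef_rot: [-0.075, 0.948, -0.052, 0.305]
ft_force: [-0.3, -1.7, -2.4]
width: 0.0325
grip_force: 1.2
```

Request:
{"method": "arm_command", "body": {"moves": [0, 0, 0, 0, 0, 0, 0, 0, 0, 0, 0, 0], "fingers": 60}}

```text
time: 26.7
ee_pos: [0.6792, -0.2282, 0.0421]
eef_rot: [-0.075, 0.948, -0.052, 0.306]
ft_force: [0.3, -0.5, 0.9]
width: 0.0456
grip_force: 0.0
```

```bash
python3 t.py
```

```text
slide origin [ 0.6681 -0.2337  0.0119] tilt 0.1428223444031587 yaw 6.097199594072595 in tray 0.0011176372821147388 0.00013010561931537482
corner -0.09091452401940751 -0.03651902928806505 0.019066304526816385
corner -0.08657379540277374 0.04652153246104911 0.007170923788734331
corner 0.08880906996700322 -0.04626132122241836 0.016567736046099978
corner 0.09314979858363699 0.0367792405266958 0.004672355308017924
to centre, down 1cm (cm tool): [ 0.0922 -0.0182 -0.0619] [0.5715 0.1446 0.8078]
[ 0.4464  0.392  -0.1339  1.9647 -0.5024  0.198   2.5319] [ 0.3367 -0.4929  0.8829] 26.7
```

Request:
{"method": "arm_command", "body": {"moves": [0, 0, -1, 0, 0, 0, -2, 0, 0, 0, -3, 0, 0, 0, -3.5, 0, 0, 0, -3.5, 0, 0, 0, -3.5, 0, 0, 3, -2.5, 0, 0, 3, -2.5, 0, 0, 3.5, -2, 0, 0, 3.5, -2, 0, 0, 3.5, -2, 0, 0, 0, 0, 0], "fingers": 65}}

```text
time: 27.7
ee_pos: [0.4983, -0.0463, 0.2435]
eef_rot: [-0.078, 0.947, -0.053, 0.308]
ft_force: [0.5, 1.3, 0.1]
width: 0.0566
grip_force: 0.0
```

```bash
python3 s.py; cat > v.py <<'E'
from h import *
from scipy.optimize import minimize
a=r.camera("top"); cv2.imwrite("pics/e.png",a[:,:,::-1])
h=cv2.cvtColor(a,cv2.COLOR_RGB2HSV); m=((h[:,:,1]<45)&(h[:,:,2]>110)).astype(np.uint8)
m[:170]=0;m[275:]=0;m[:,:365]=0;m[:,440:]=0
k=cv2.connectedComponentsWithStats(m); i=1+np.argmax(k[2][1:,4]); mm=(k[1]==i).astype(np.uint8)
c=cv2.findContours(mm,0,2)[0][0]; b=cv2.boxPoints(cv2.minAreaRect(c)); print('px area',k[2][i,4]); 
w=np.array([onz('top',*p,.020)[:2] for p in b]); print(w,'centre',w.mean(0),'sides',np.linalg.norm(w-np.roll(w,1,0),axis=1))
for v in range(175,272,3): print(''.join('#' if m[v,u] else ('o' if h[v,u,2]<70 else '.') for u in range(366,438)))
E
python3 v.py
```

```text
27.7 [ 0.4983 -0.0463  0.2435] j [ 0.3836 -0.4073 -0.3443  2.263  -0.1587  0.6322  1.854 ] f [0.4686 1.3006 0.144 ]
x [-0.7985 -0.1805 -0.5743] y [-0.1147  0.9821 -0.1491] z [ 0.5909 -0.0532 -0.805 ] lean 36.391124431117674
px area 1556
[[ 0.75364664 -0.17624718]
 [ 0.76679305 -0.26303726]
 [ 0.5845575  -0.28109013]
 [ 0.57221045 -0.19669418]] centre [ 0.66930191 -0.22926719] sides [0.1825847  0.08778009 0.18312755 0.08529435]
..........................................................#.............
........................................................................
........................................................................
........................................................................
........................................................................
........................................................................
......................#####################.............................
.............###############################............................
.............###############################............................
............
[... 1039 characters left out ...]
######################.....................
.....................###############################....................
.....................################################...................
......................###########################..#....................
.......................#####............................................
........................................................................
........................................................................
...oo...................................................................
...ooooo................................................................
oooooooooo..............................................................
```

```bash
cat > v2.py <<'E'
from h import *
from itertools import product
a=r.camera("side"); cv2.imwrite("pics/e2.png",a[:,:,::-1])
h=cv2.cvtColor(a,cv2.COLOR_RGB2HSV); m=((h[:,:,1]<45)&(h[:,:,2]>100))
for v in range(165,225,2): print(v,''.join('#' if m[v,u] else ('o' if h[v,u,2]<60 else '.') for u in range(265,370)))
b=np.array([[.75365,-.17625],[.7668,-.26304],[.58456,-.28109],[.57221,-.19669]])
# predicted flat slide top corners in the two pictures
c=b.mean(0); d=b[0]+b[1]-b[2]-b[3]; y=np.arctan2(d[1],d[0]); print('yaw',np.degrees(y))
for sx,sy in((1,1),(1,-1),(-1,-1),(-1,1)):
    p=np.r_[c,0]+R.from_euler('z',y).apply([sx*.09,sy*.042,.020]); print(sx,sy,np.round(proj('top',p),1),np.round(proj('side',p),1))
E
python3 v2.py
```

```text
165 #..........##............................................................................................
167 .................o.......................................................................................
169 .........................................................................................................
171 .........................................................................................................
173 .............o...........................................................................................
175 .........................................................................................................
177 ..o......................................................................................................
179 .........................#####..................oooo.....................................................
181 ............o...........##########............ooooooooooooooooo.......................................ooo
183 .......................###################....oooooooo.oooooooo.......................................ooo

[... 1652 characters left out ...]
5 .........................................................................................................
217 .........................................................................................................
219 .........................................................................................................
221 .........................................................................................................
223 .........................................................................................................
yaw 6.04139776286819
1 1 [378.7 194. ] [280.1 200.2]
1 -1 [408.2 190.8] [288.6 178.3]
-1 -1 [418.2 252.9] [354.1 189.6]
-1 1 [387.9 256.3] [347.9 212.3]
```

Both cameras agree to about 1.5 px with the slide lying flat on the tray floor, so I'm handing in.

```bash
python3 -c "
from bench import r
print(r.close_job())"
```

```text
the job is handed in; nothing more can be done
None
```

The slide is out of the press and released in the wooden tray: both cameras show it lying flat, within about 5 mm of the tray's centre; the job is handed in, with no verdict returned.

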